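Clamp a lens blank in the optician's jig

TASK

Push the amber lens blank along its channel until it is fully home against the end stop, then push the jig's red-gripped lever over, past its dead point, until it snaps into lock and the clamp's rubber foot presses the lens down. Only push: do not lift the lens out of the channel, move the clamp by its lever and not by pushing on its steel arm, and leave the spray bottle, jar and spectacle case where they are.

Things in the scene. Friction and masses are not known exactly. Their poses are not given: they have to be found in the camera images.
- jig: Fixed aluminium plate 130 mm (its x) by 340 mm (y, -155 to +185) by 12 mm. Origin on the table under the lens's home place; y runs along the channel to the end stop and clamp. Black rails 10 wide, 6 high, inner faces at x = +-35.5, y -145 to +30; end stop 9 high, face at y = +33 mm. Clamp tower: x within +-17, y 77 to 123 mm, top 68 mm above the table.
- nest (a point): Point on the channel floor under the centre of the lens when it is home (jig x = 0, y = 0, 12 mm above the table).
- lens: Loose amber lens blank, a flat disc 66 mm in diameter and 12 mm thick, about 50 g. Origin at the centre of its underside, z up. It starts 55 to 110 mm short of home (towards the jig's -y), lying on the channel floor between the rails; home means its edge touches the end stop, its origin at the point nest.
- lever (a joint): Over-centre lever angle (rad). 0: open, leaning 0.4 rad from upright to the jig's -y. It swings to the jig's +y: upright at 0.4, dead point about 0.65, locked against its stop at 1.6. A spring drives it back to 0 before the dead point and on to 1.6 by itself beyond it. About 4 N at the grip starts it, less towards the dead point.
- lever_pivot (a point): Axis of the lever, at jig x = -45 mm, y = 105 mm, 50 mm above the table; the axis is parallel to the jig's x, and the lever swings in the plane x = -45 mm, beside the clamp tower.
- lever_tip (a point): Free end of the lever, 105 mm from its axis, on the lever's centre line. The red grip is a round sleeve 18 mm in diameter over the last 65 mm; below it is a bar 10 mm in diameter.
- foot: Rubber foot, 18 mm in diameter, at the end of the clamp's steel arm; origin in the arm, 34 mm above the foot's lower face. The arm stands up (top about 155 mm above the table) while the lever is open and comes down towards -y, geared to the lever, until the foot presses the lens at jig x = 0, y = 0 with about 3 N.
- presser: The clamp's steel arm, 16 mm wide, in the plane jig x = 0; 90 mm from pivot to foot. Origin on its pivot (jig x = 0, y = 90 mm, 55 mm above the table). Not to be pushed directly.
- spray: Bystander: blue lens-cleaner bottle with a white cap, 38 mm in diameter, 105 mm tall, loose, on the table beside the jig on its +x side. Origin at the centre of its underside.
- jar: Bystander: green glass screw jar with a steel lid, 44 mm in diameter, 60 mm tall, loose, on the table beside the jig on its +x side. Origin at the centre of its underside.
- case: Bystander: blue spectacle case, 55 x 150 x 36 mm (its x, y, z), loose, on the table beside the jig on its -x side. Origin at the centre of its underside.
Things that resemble listed ones, but are neither listed nor needed, are in the scene too. Of the things that look like the lens, the middle-sized one is meant.

How it is judged:
By the outcome, as a careful person would: the job done as asked, in the order asked, and still so for the second after the job is handed in, with the robot touching nothing.
It also fails if it takes over 45 s, if anything falls off the work surface, if the arm or the gripper's body presses on something with over 40 N, if the wrist force passes 120 N, or if a joint passes its speed limit or range.

ROBOT

A 6-joint arm with a two-finger parallel gripper is mounted at the origin on the work surface. World frame = base frame: x ahead of the robot, y to its left, z up, the work surface at z = 0. Lengths are in m, angles in rad, forces in N, time in s.
With the tool pointing down it reaches from about 0.225 to 0.875 m from the base axis. Payload 3.4 kg.
Tool frame: the origin (TCP) lies at the very end of the fingers, on their centre line; the grasp point (between the pads) lies 19 mm behind it; z points along the fingers, y is the line along which they close (so a half turn about z gives the same grasp; the last joint's range is limited). The gripper opens to 85 mm and grips with 20 to 120 N. Pads are 22 mm wide; open, the fingers measure 114 mm over their backs; the gripper's body (76 mm by 85 mm) begins 54 mm behind the grasp point. The pads swing forward as they close: fully open they stand 13 mm farther back than shut.
Start: joints at [1.187, 0.276, 1.505, -0, 1.361, -0.121], TCP at [0.149, 0.555, 0.231] pointing down, gripper open.
Joint ranges: [-2.89, 2.89], [-0.75, 2.08], [0.22, 2.7], [-1.18, 4.32], [0.11, 2.71], [-2.7, 2.7]. Speed limits (rad/s): [2.57, 2.57, 3.14, 3.14, 3.14, 3.14].

INTERFACE

Orientations are given as a unit quaternion [w, x, y, z].
In Python, from rig import manip, get_image, camera_info gives the robot as it stands. The module is installed in compiled form; this text tells all that it offers.
- The arm moves only by the shell command python3 -m crank 'ROWS' [FORCE]. ROWS is a JSON object of lists of equal length, an entry for each row: "translation": the shift along the tool's x, y, z in mm, a list of three; "roll": the turn about the tool's z in rad; "fingers": the opening, from 0 (shut) to 1 (fully open). A call has 1 to 8 rows; each row shifts and turns the commanded pose from where the row before left it, along the tool's axes as they then stand; what a row does not reach is not made up. A row lasts 1/10 s, in which the tool goes at most 50 mm and 8.59 degrees, less where a joint would pass 70% of its speed; a pose out of reach is approached as far as the arm can. A call is refused whole if a number of a shift passes 50 or a number of a turn 0.15, either way. A call with a gripper value outside its range is refused whole. The fingers move at their own pace and stop on an object; FORCE is the grip in N (left out, the last holds). Time passes only in rows, so rows that do not move let the fingers close. It gives the time, the measured TCP pose, the force, the opening and the grip force at its end, in the units of the state.
- manip.get_state(): the state, without advancing time (a new reading comes with each control period).
- get_image(name): name is "scene" or "top" or "wrist"; returns the picture (384x512x3 uint8, blue, green, red); there is no depth.
- camera_info(name): a dict with "mtx" (3x3 intrinsics, pixels), "D" ([k1, k2, p1, p2, k3] as OpenCV has them; the pictures are not rectified), "rvec" (rotation vector, rad) and "tvec" (3), from world to camera coordinates, as OpenCV has them. Camera axes: x right, y down, z forward; pixel columns grow to the right and rows downward; lengths in m; the calibration is good to about 2 mm. A picture is of the moment at which its call begins: read the wrist's pose just before it. camera_info takes no time and is no camera call; for the wrist camera it gives the pose at the moment of the call.
- manip.sign_off(): hands the job in; it is judged then, once.
The state is a dict: "clock": time; "qpos": joint angles; "qd": joint speeds; "effort": joint torques, N m; "position": TCP position; "ee_rot": TCP orientation; "contact_force": force on the tool from outside, world axes, zero at the start; "moment": the same for the moment, N m; "width": finger opening in m; "gripper_force": force on a finger pad.
Only numpy, scipy, OpenCV 4.12 (cv2) and the standard library are available. Lean on these libraries where they do the work, as an engineer would, in place of code of your own. Each camera call takes 0.05 s, during which the arm holds its last target. There are 200 camera calls.

## Working session

There is one attempt and no reset: what is moved stays moved. The work goes in short steps, Python scripts to look and compute and a shell command to move; the robot and the scene stay as the last step left them, time stands still between calls to the robot, and variables do not carry over. Pictures are saved under pics/ and viewed, at most 10 in all, crops included, and the job is handed in when it is done.

```bash
mkdir -p pics; python3 - <<'E'
from rig import manip,get_image,camera_info
import cv2
for n in("top","scene"):
    cv2.imwrite(f"pics/{n}0.png",get_image(n)); c=camera_info(n); print(n,c["mtx"],c["D"],c["rvec"],c["tvec"])
print(manip.get_state())
E
```

```text
top [[487.00873284   0.         262.85288603]
 [  0.         487.00873284 196.67273688]
 [  0.           0.           1.        ]] [-0.18386059  0.          0.          0.          0.        ] [ 2.19568892 -2.21454638  0.06132986] [-0.0115355   0.55891106  1.07495502]
scene [[428.59126626   0.         264.53267232]
 [  0.         428.59126626 195.48402893]
 [  0.           0.           1.        ]] [-0.15900013  0.          0.          0.          0.        ] [ 2.11697291  0.77864984 -0.37016735] [-0.42920429 -0.12266158  1.14138588]
{'clock': 0.1, 'qpos': array([ 1.18703677e+00,  2.76579049e-01,  1.50599837e+00,  1.22142552e-06,
        1.36069510e+00, -1.21008163e-01]), 'qd': array([ 0.00045487, -0.00043681, -0.0025383 ,  0.0009092 , -0.00297878,
        0.0012038 ]), 'effort': array([ 2.75087579e-03, -4.17699730e+01, -2.46404743e+01, -3.20759432e-05,
        5.87436734e-03,  3.09017912e-05]), 'position': array([0.1491855 , 0.55483336, 0.23050249]), 'ee_rot': array([-2.10320157e-04,  1.30998189e-01,  9.91382252e-01, -8.13173567e-04]), 'contact_force': array([-0.04791511,  0.07401621, -0.50495808]), 'moment': array([ 0.00746851, -0.00627012, -0.01828156]), 'gripper_force': 0.0, 'width': 0.08535931160683333}
```

View pics/top0.png

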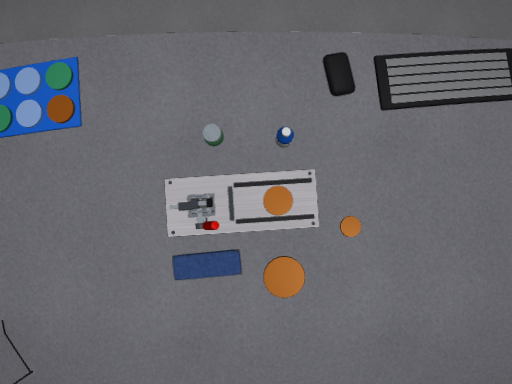

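View pics/scene0.png

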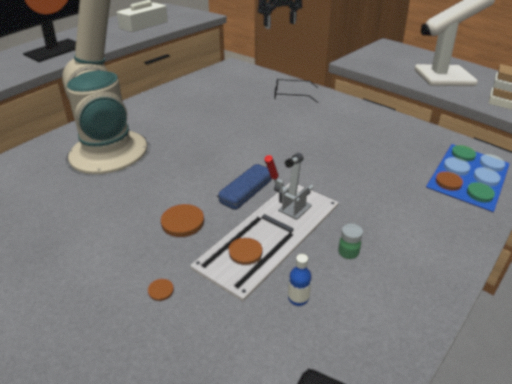

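Top view: amber disc candidates are the one in the channel at (278,200), a big one at (284,277), a small one at (350,227), and a brown disc in the tray at (60,108). The middle-sized one is the disc in the channel, (278,200). The jig's clamp end is to the left, with the red lever at (210,225). The case is at (207,265), jar at (213,134) and spray at (286,135).

```bash
cat > h.py <<'E'
import numpy as np,cv2
from rig import manip,get_image,camera_info
def ray(n,px,z,c=None):
    c=c or camera_info(n); u=cv2.undistortPoints(np.array(px,float).reshape(-1,1,2),c["mtx"],c["D"])[:,0]
    R=cv2.Rodrigues(c["rvec"])[0]; o=-R.T@np.ravel(c["tvec"]); d=np.c_[u,np.ones(len(u))]@R
    return o+d*((z-o[2])/d[:,2])[:,None]
def proj(n,P,c=None):
    c=c or camera_info(n); return cv2.projectPoints(np.array(P,float),np.array(c["rvec"]),np.array(c["tvec"]),c["mtx"],np.array(c["D"]))[0][:,0]
E
python3 - <<'E'
from h import *
im=cv2.imread("pics/top0.png")
hsv=cv2.cvtColor(im,cv2.COLOR_BGR2HSV)
m=((im.min(2)>120)).astype(np.uint8); m[:160]=0;m[245:]=0;m[:,:150]=0;m[:,330:]=0
m=cv2.morphologyEx(m,cv2.MORPH_OPEN,np.ones((2,2)))
p=np.argwhere(m)[:,::-1].astype(np.float32)
P=ray("top",p,0.012)[:,:2].astype(np.float32)
r=cv2.minAreaRect(P);print(r,cv2.boxPoints(r))
l=((hsv[...,0]<25)&(hsv[...,1]>200)&(im[...,2]>100)).astype(np.uint8)
n,_,st,ce=cv2.connectedComponentsWithStats(l)
for s,c in zip(st[1:],ce[1:]):
    if s[4]>50: print(s,c,ray("top",c,.024))
c=im[155:290,150:330]; cv2.imwrite("pics/crop0.png",cv2.resize(c,None,fx=4,fy=4,interpolation=cv2.INTER_CUBIC))
E
```

```text
((0.543668270111084, 0.029645204544067383), (0.1311901956796646, 0.34103307127952576), 3.2541379928588867) [[ 0.46849957  0.1961633 ]
 [ 0.48785833 -0.14431989]
 [ 0.618837   -0.13687289]
 [ 0.59947824  0.2036103 ]]
[ 47  95  26  27 534] [ 59.76029963 108.18539326] [[0.76687193 0.451423   0.024     ]]
[210 222   9   8  51] [214.1372549  225.15686275] [[0.49628782 0.09183554 0.024     ]]
```

View pics/crop0.png

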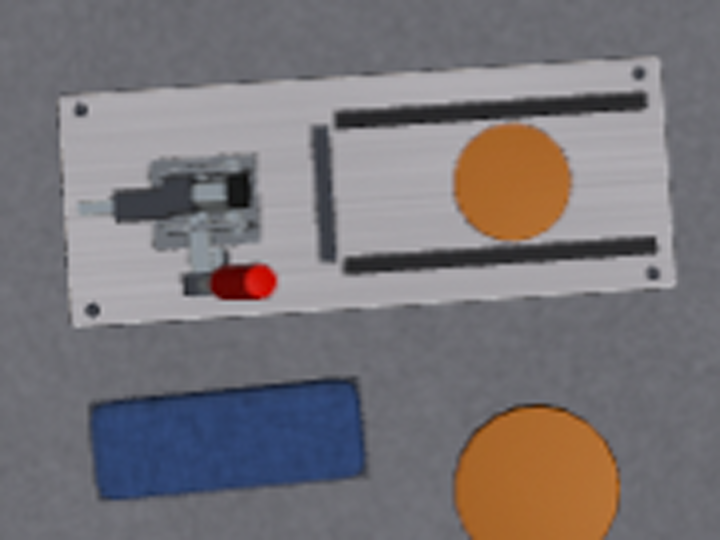

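The crop confirms the choice: the 66 mm disc lies between the rails at crop (513,182), and the jig is cleanly visible, lever open.

```bash
cat >> h.py <<'E'
from scipy.spatial.transform import Rotation as Ro
a=0.0568; J=np.array([[np.cos(a),-np.sin(a),0],[np.sin(a),np.cos(a),0],[0,0,1]]); O=np.array([.5445,.0147,0])
def tojig(P): return (np.asarray(P)-O)@J*1000
def tool():
    s=manip.get_state(); R=Ro.from_quat(np.roll(s["ee_rot"],-1)).as_matrix(); return s,R
def delta(jig):  # jig mm target -> tool-frame mm shift, roll needed
    s,R=tool(); d=R.T@(O+J@(np.array(jig)/1000.)-s["position"])*1000
    y=R.T@J[:,1]; return d.round(1), round(float(np.arctan2(-y[0],y[1])),3)
def st():
    s,R=tool(); print("t",s["clock"],"jig",tojig(s["position"]).round(1),"F",(J.T@s["contact_force"]).round(1),"w",round(s["width"],4))
E
python3 - <<'E'
from h import *
st(); L=tojig(ray("top",[[278.2,200.5]],.024)); print("lens",L)
print(proj("top",[O+J@np.array(p)/1000 for p in([65,185,12],[-65,-155,12],[-45,64,147],[35.5,-145,18])]))
print(delta([0,L[0,1]-33-35,80]))
E
```

```text
t 0.1 jig [-364.   561.7  230.5] F [-0.   0.1 -0.5] w 0.0854
lens [[  1.35656668 -64.8815343   24.        ]]
[[165.13250538 179.67135976]
 [320.07590819 227.63563923]
 [216.65729643 226.20228036]
 [312.8479387  182.98806784]]
(array([-563.8, -544.8,  151.3]), -0.32)
```

```bash
python3 -m crank '{"translation":[[0,0,0],[0,0,0],[0,0,0],[-20,-40,0],[-20,-40,0],[-20,-40,0],[-20,-40,0],[-20,-40,0]],"roll":[-0.11,-0.11,-0.1,0,0,0,0,0],"fingers":[0,0,0,0,0,0,0,0]}' 20; python3 -c "
from h import *
st();print(delta([0,-133,80]))"
```

```text
clock: 0.9
position: [0.261, 0.3596, 0.231]
ee_rot: [-0.0, -0.029, 1.0, -0.0]
contact_force: [-0.6, -0.6, -0.4]
width: 0.0001
gripper_force: 0.0
t 0.9 jig [-263.5  360.4  231. ] F [-0.6 -0.6 -0.4] w 0.0001
(array([-263. , -493.7,  151.1]), 0.001)
```

```bash
python3 -m crank '{"translation":[[-20,-40,0],[-20,-40,0],[-20,-40,0],[-20,-40,0],[-20,-40,0],[-20,-40,0],[-20,-40,0],[-20,-40,0]],"roll":[0,0,0,0,0,0,0,0],"fingers":[0,0,0,0,0,0,0,0]}'; python3 -c "
from h import *
st();print(delta([0,-135,80]))"
```

```text
clock: 1.7
position: [0.439, 0.0493, 0.2311]
ee_rot: [-0.0, -0.028, 1.0, 0.0]
contact_force: [1.0, -0.4, 1.1]
width: 0.0002
gripper_force: 0.0
t 1.7 jig [-103.4   40.5  231.1] F [ 1.  -0.4  1.1] w 0.0002
(array([-103.4, -175.6,  151. ]), -0.0)
```

```bash
python3 -m crank '{"translation":[[-21,-35,0],[-21,-35,0],[-21,-35,0],[-20,-35,0],[-20,-36,30],[0,0,45],[0,0,45],[0,0,30]],"roll":[0,0,0,0,0,0,0,0],"fingers":[0,0,0,0,0,0,0,0]}'; python3 - <<'E'
from h import *
st();print(delta([0,-135,19]))
w=cv2.resize(get_image("wrist"),(400,300));t=cv2.resize(get_image("top")[150:290,150:337],(400,300)); cv2.imwrite("pics/a.png",np.hstack([w,t]))
E
```

```text
clock: 2.5
position: [0.5491, -0.118, 0.0783]
ee_rot: [-0.002, -0.028, 1.0, 0.001]
contact_force: [-0.0, 0.1, -0.1]
width: -0.0002
gripper_force: 0.0
t 2.5 jig [  -2.9 -132.7   78.3] F [-0.   0.1 -0.1] w -0.0002
(array([-3.2, -2.4, 59.3]), -0.001)
```

View pics/a.png

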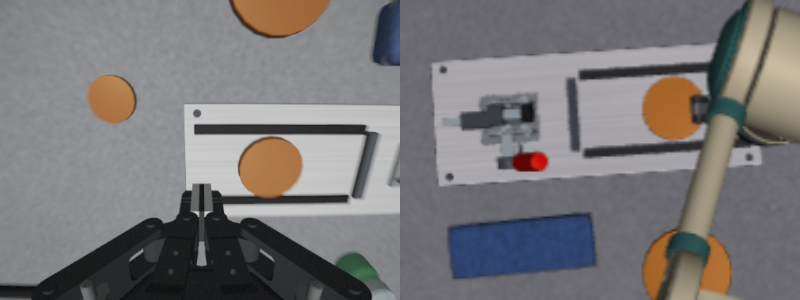

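The wrist view (left) shows the shut fingers at (200,185), the lens at (270,167) and the channel free behind it. The top view (right) shows the fingers behind the lens at (700,107). Next I go down and push.

```bash
python3 -m crank '{"translation":[[-3,-3,20],[0,0,20],[0,0,14],[0,0,5],[0,0,0]],"roll":[0,0,0,0,0],"fingers":[0,0,0,0,0]}'; python3 -m crank '{"translation":[[0,6,0],[0,6,0],[0,6,0],[0,6,0],[0,0,0]],"roll":[0,0,0,0,0],"fingers":[0,0,0,0,0]}';python3 - <<'E'
from h import *
st();print(delta([0,-48,19]))
E
```

```text
clock: 3.1
position: [0.5549, -0.1211, 0.0236]
ee_rot: [0.0, -0.029, 1.0, -0.0]
contact_force: [0.7, -0.8, 1.5]
width: 0.0
gripper_force: 0.0
clock: 3.6
position: [0.5528, -0.096, 0.0231]
ee_rot: [0.0, -0.029, 1.0, 0.0]
contact_force: [0.2, -0.1, 0.6]
width: -0.0003
gripper_force: 0.0
t 3.6 jig [   2.  -110.9   23.1] F [ 0.2 -0.1  0.6] w -0.0003
(array([ 1.9, 62.9,  4.1]), 0.001)
```

```bash
python3 -m crank '{"translation":[[2,0,5],[0,0,0],[0,8,0],[0,8,0],[0,8,0],[0,8,0],[0,0,0]],"roll":[0,0,0,0,0,0,0],"fingers":[0,0,0,0,0,0,0]}'; python3 - <<'E'
from h import *
st()
cv2.imwrite("pics/b.png",cv2.resize(get_image("wrist"),(400,300)))
E
```

```text
clock: 4.3
position: [0.5488, -0.0638, 0.0178]
ee_rot: [-0.0, -0.029, 1.0, 0.0]
contact_force: [-0.4, 0.6, 1.1]
width: -0.0001
gripper_force: 0.0
t 4.3 jig [ -0.1 -78.6  17.8] F [-0.4  0.6  1.1] w -0.0001
```

View pics/b.png

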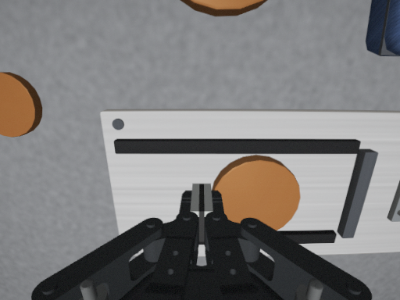

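The fingers at (201,195) are on the lens edge, and the lens is sliding between the rails. About 37 mm remain to the end stop at (357,195).

```bash
python3 -m crank '{"translation":[[0,7,0],[0,7,0],[0,7,0],[0,6,0],[0,3,0],[0,0,0]],"roll":[0,0,0,0,0,0],"fingers":[0,0,0,0,0,0]}'; python3 -c "
from h import *
st()"; python3 -m crank '{"translation":[[0,2,0],[0,2,0],[0,0,0]],"roll":[0,0,0],"fingers":[0,0,0]}';  python3 -c "
from h import *
st()"
```

```text
clock: 4.95
position: [0.5472, -0.0346, 0.0178]
ee_rot: [-0.0, -0.029, 1.0, 0.0]
contact_force: [-0.2, 0.4, 0.0]
width: -0.0
gripper_force: 0.0
t 4.95 jig [ -0.1 -49.4  17.8] F [-0.1  0.4  0. ] w -0.0
clock: 5.25
position: [0.5471, -0.0311, 0.0178]
ee_rot: [-0.0, -0.029, 1.0, 0.0]
contact_force: [0.0, -0.0, -0.9]
width: 0.0
gripper_force: 0.0
t 5.25 jig [  0.  -45.9  17.8] F [ 0.  -0.  -0.9] w 0.0
```

```bash
python3 -m crank '{"translation":[[0,2,0],[0,1,0],[0,0,0]],"roll":[0,0,0],"fingers":[0,0,0]}'; python3 -m crank '{"translation":[[0,1,0],[0,1,0],[0,0,0]],"roll":[0,0,0],"fingers":[0,0,0]}';  python3 - <<'E'
from h import *
st()
cv2.imwrite("pics/c.png",cv2.resize(get_image("wrist")[150:350,200:],(640,410)))
E
```

```text
clock: 5.55
position: [0.547, -0.0281, 0.0178]
ee_rot: [-0.0, -0.029, 1.0, 0.0]
contact_force: [-0.4, -0.6, -0.1]
width: -0.0001
gripper_force: 0.0
clock: 5.85
position: [0.5469, -0.0261, 0.0179]
ee_rot: [0.0, -0.029, 1.0, 0.0]
contact_force: [0.2, 0.7, 0.5]
width: 0.0004
gripper_force: 0.0
t 5.85 jig [  0.1 -40.9  17.9] F [0.3 0.7 0.5] w 0.0004
```

View pics/c.png

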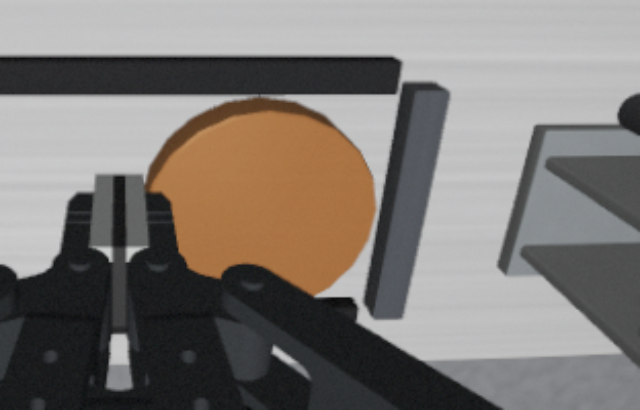

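The lens (right edge at 375,205) is still about 3 mm from the stop face (about 385,205). I continue in small steps until the force rises.

```bash
python3 -m crank '{"translation":[[0,1,0],[0,1,0],[0,0,0]],"roll":[0,0,0],"fingers":[0,0,0]}'; python3 -m crank '{"translation":[[0,1,0],[0,0,0]],"roll":[0,0],"fingers":[0,0]}'; python3 -m crank '{"translation":[[0,1,0],[0,0,0]],"roll":[0,0],"fingers":[0,0]}';  python3 -c "
from h import *
st()"
```

```text
clock: 6.2
position: [0.5468, -0.0241, 0.0179]
ee_rot: [0.0, -0.029, 1.0, 0.0]
contact_force: [-0.1, -0.2, -0.2]
width: -0.0004
gripper_force: 0.0
clock: 6.4
position: [0.5467, -0.0231, 0.0179]
ee_rot: [0.0, -0.029, 1.0, 0.0]
contact_force: [0.5, -0.2, -0.1]
width: 0.0001
gripper_force: 0.0
clock: 6.6
position: [0.5467, -0.0221, 0.0179]
ee_rot: [0.0, -0.029, 1.0, 0.0]
contact_force: [0.6, 0.1, 0.1]
width: -0.0005
gripper_force: 0.0
t 6.6 jig [  0.1 -36.9  17.9] F [0.6 0.1 0.1] w -0.0005
```

```bash
python3 -m crank '{"translation":[[0,1,0],[0,0,0]],"roll":[0,0],"fingers":[0,0]}'; python3 -m crank '{"translation":[[0,1,0],[0,0,0]],"roll":[0,0],"fingers":[0,0]}';  python3 - <<'E'
from h import *
st()
cv2.imwrite("pics/d.png",cv2.resize(get_image("wrist")[150:350,200:],(640,410)))
E
```

```text
clock: 6.8
position: [0.5466, -0.0212, 0.0179]
ee_rot: [0.0, -0.029, 1.0, 0.0]
contact_force: [-0.4, 0.1, -0.6]
width: -0.0002
gripper_force: 0.0
clock: 7.0
position: [0.5466, -0.0201, 0.0179]
ee_rot: [0.0, -0.029, 1.0, 0.0]
contact_force: [-1.0, -0.2, 0.7]
width: 0.0
gripper_force: 0.0
t 7.0 jig [  0.1 -34.9  17.9] F [-1.  -0.1  0.7] w 0.0
```

View pics/d.png

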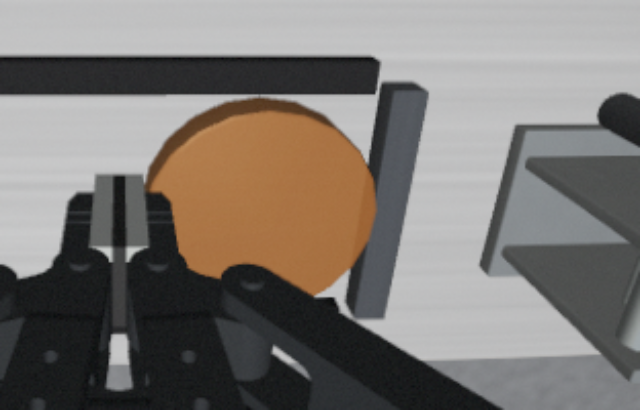

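The lens now visually overlaps the stop's face at (370,205), so it is about to touch. I continue until a force shows.

```bash
python3 -m crank '{"translation":[[0,1,0],[0,0,0]],"roll":[0,0],"fingers":[0,0]}'; python3 -m crank '{"translation":[[0,1,0],[0,0,0]],"roll":[0,0],"fingers":[0,0]}';  python3 - <<'E'
from h import *
st()
c=camera_info("wrist")
print(proj("wrist",[O+J@np.array(p)/1000 for p in([0,33,21],[0,33,12],[0,33,24],[33,0,24],[-33,0,24])],c))
E
```

```text
clock: 7.25
position: [0.5467, -0.0197, 0.0179]
ee_rot: [0.0, -0.029, 1.0, -0.0]
contact_force: [0.1, -2.5, -0.4]
width: -0.0002
gripper_force: 1.2
clock: 7.45
position: [0.5471, -0.0195, 0.0181]
ee_rot: [0.001, -0.029, 1.0, -0.001]
contact_force: [-0.1, -5.0, 1.1]
width: -0.0002
gripper_force: 2.7
t 7.45 jig [  0.6 -34.3  18.1] F [-0.4 -5.   1.1] w -0.0002
[[373.34213839 250.35423808]
 [367.65760337 242.64692532]
 [375.36705356 253.10252308]
 [314.0085497  299.97107778]
 [322.94228876 199.30863356]]
```

The lens is home, with a 5 N reaction from the stop. I back off, rise and go to the lever.

```bash
python3 -m crank '{"translation":[[0,-5,0],[0,-5,0],[0,0,-30],[0,0,-40],[0,0,-40],[20,0,0],[30,0,0],[0,0,0]],"roll":[0,0,0,0,0,0,0,0],"fingers":[0,0,0,0,0,0,0,0]}' ;  python3 - <<'E'
from h import *
st()
print(delta([-50,25,112]))
a=cv2.resize(get_image("wrist"),(400,300));t=cv2.resize(get_image("top")[150:290,150:337],(400,300));cv2.imwrite("pics/e.png",np.hstack([a,t]))
E
```

```text
clock: 8.25
position: [0.4925, -0.0304, 0.1277]
ee_rot: [-0.002, -0.028, 1.0, 0.001]
contact_force: [-0.4, -0.5, -1.3]
width: -0.0
gripper_force: 0.0
t 8.25 jig [-54.5 -42.1 127.7] F [-0.4 -0.5 -1.3] w -0.0
(array([-4.6, 67. , 15.8]), -0.0)
```

View pics/e.png

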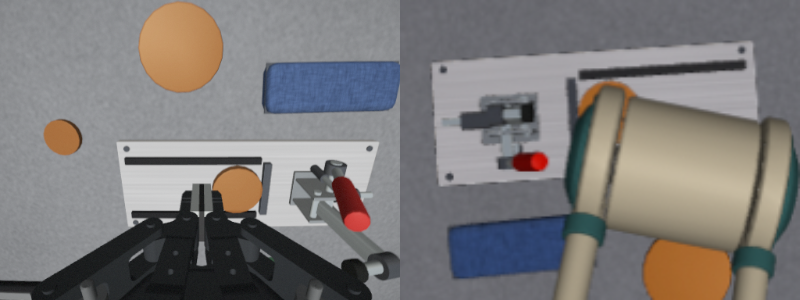

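```bash
python3 - <<'E'
from h import *
s,R=tool();c=camera_info("wrist")
f=lambda jx,dy:proj("wrist",[O+J@np.array([jx,64+dy,147])/1000],c)[0]*.78125
for x in(-45,-40,-35):
  for dy in(0,-5): print(x,dy,f(x,dy))
print("tcp",proj("wrist",[s["position"]],c)[0]*.78125)
E
```

```text
-45 0 [354.66994507 213.73369215]
-45 -5 [347.85516987 213.88671732]
-40 0 [352.92641386 219.68045448]
-40 -5 [346.18215003 219.84353782]
-35 0 [351.21037254 225.48723467]
-35 -5 [344.53580861 225.6596149 ]
tcp [201.68004968 194.46539005]
```

The wrist view shows the lens at (237,190) against the stop at (267,188). The lever tip at (357,218) agrees with the predicted (354,214) to within about 3 mm. I approach the lever.

```bash
python3 -m crank '{"translation":[[-6,20,8],[0,30,8],[0,20,0],[0,10,0],[0,0,0]],"roll":[0,0,0,0,0],"fingers":[0,0,0,0,0]}' ; python3 -c "
from h import *
st()"; python3 -m crank '{"translation":[[0,10,0],[0,10,0],[0,10,0],[0,0,0]],"roll":[0,0,0,0],"fingers":[0,0,0,0]}' ; python3 -c "
from h import *
st()"
```

```text
clock: 8.85
position: [0.4993, 0.05, 0.1118]
ee_rot: [0.0, -0.03, 1.0, 0.0]
contact_force: [0.6, 0.0, -0.4]
width: -0.0003
gripper_force: 0.0
t 8.85 jig [-43.1  37.8 111.8] F [ 0.6 -0.  -0.4] w -0.0003
clock: 9.25
position: [0.4982, 0.0785, 0.1131]
ee_rot: [0.002, -0.029, 1.0, -0.001]
contact_force: [0.6, -3.6, 3.5]
width: 0.0002
gripper_force: 4.5
t 9.25 jig [-42.6  66.3 113.1] F [ 0.4 -3.6  3.5] w 0.0002
```

```bash
python3 -m crank '{"translation":[[3,8,0],[0,8,0],[0,8,0],[0,8,0],[0,0,0]],"roll":[0,0,0,0,0],"fingers":[0,0,0,0,0]}' ; python3 -c "
from h import *
st()"; python3 -m crank '{"translation":[[0,6,0],[0,6,0],[0,6,0],[0,0,0]],"roll":[0,0,0,0],"fingers":[0,0,0,0]}' ; python3 - <<'E'
from h import *
st()
a=cv2.resize(get_image("wrist"),(400,300));t=cv2.resize(get_image("scene")[130:300,180:407],(400,300));cv2.imwrite("pics/f.png",np.hstack([a,t]))
E
```

```text
clock: 9.75
position: [0.4931, 0.1114, 0.113]
ee_rot: [0.001, -0.028, 1.0, 0.0]
contact_force: [0.6, -0.1, 0.8]
width: 0.0
gripper_force: 0.1
t 9.75 jig [-45.9  99.5 113. ] F [ 0.6 -0.1  0.8] w 0.0
clock: 10.15
position: [0.4905, 0.1295, 0.1114]
ee_rot: [-0.001, -0.029, 1.0, 0.0]
contact_force: [0.2, 0.2, 0.2]
width: -0.0001
gripper_force: 0.0
t 10.15 jig [-47.4 117.7 111.4] F [0.2 0.2 0.2] w -0.0001
```

View pics/f.png

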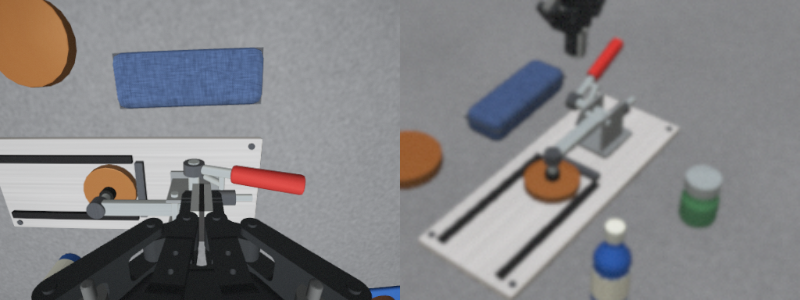

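The lever lies over towards +y (red grip (232,175) to (305,183)), and the foot is on the lens, at (552,155) in the scene view. I retract upward and verify.

```bash
python3 -m crank '{"translation":[[0,-5,-20],[0,0,-40],[0,0,-40],[0,0,-30],[0,0,0],[0,0,0]],"roll":[0,0,0,0,0,0],"fingers":[0,0,0,0,0,0]}' ; python3 - <<'E'
from h import *
st(); c=camera_info("wrist")
for th in(1.6,1.5,1.4):
  p=[-45,105+105*np.sin(th-.4),50+105*np.cos(th-.4)]; P=[O+J@np.array(p)/1000]
  print(th,proj("wrist",P,c)*.78125,(proj("scene",P)-[180,130])*1.762)
print("lens",[(proj("wrist",[O+J@np.array(q)/1000],c)*.78125).round(1) for q in([0,0,24],[0,-33,24],[0,33,21])])
a=cv2.resize(get_image("wrist"),(400,300));t=cv2.resize(get_image("scene")[130:300,180:407],(400,300));cv2.imwrite("pics/g.png",np.hstack([a,t]))
E
```

```text
clock: 10.85
position: [0.4913, 0.1237, 0.2422]
ee_rot: [0.001, -0.029, 1.0, 0.0]
contact_force: [0.3, -0.7, -0.4]
width: 0.0002
gripper_force: 0.0
t 10.85 jig [-46.9 111.8 242.2] F [ 0.3 -0.7 -0.4] w 0.0002
1.6 [[264.73843908 139.25590015]] [[213.35467733  40.52882791]]
1.5 [[263.59971918 141.19246346]] [[211.97269382  35.57693358]]
1.4 [[261.61072379 143.14482412]] [[210.14138708  31.1634146 ]]
lens [array([[138.9, 153.4]]), array([[120.7, 153.3]]), array([[157.6, 152.8]])]
```

View pics/g.png

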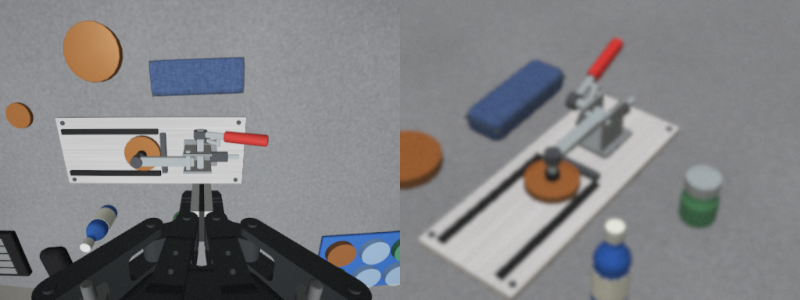

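The lever tip at wrist (268,141) and scene (219,42) matches the 1.6 rad prediction. The lens touches the stop with the foot on it, the bystanders are in place and the robot is clear.

```bash
python3 -c "
from rig import manip
print(manip.sign_off())"
```

```text
the job is handed in; nothing more can be done
None
```

The lens is home against the end stop, the lever is snapped over into lock with the foot on the lens, and the job is handed in at about 11 s on the robot's clock, with the robot clear of everything.

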